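# Hardness check on a rubber pinch roller

## Task

Check the rubber of the pinch roller: fold its hinged guard back until it leans just past upright (about 105 degrees open) and leave it standing there by itself, then take the pen-shaped hardness tester out of its holder and press its nose lightly on the white dot on top of the roller, the tester upright and the sprung nose about half pushed in. Finish while still holding the tester there like that, and leave the other things on the table alone.

Things in the scene. Friction and masses are not known exactly. Their poses are not given: they have to be found in the camera images.
- unit: Roller unit, screwed down: steel base plate 150 x 180 x 12 mm, two aluminium bearing blocks (95 mm high, outer faces 75 mm either side of the middle, shaft ends 16 mm beyond), two hinge posts behind. Origin: centre of the base plate's underside; z up, x from the guard's handle side towards its hinge, y along the roller.
- roller: Rubber roller between the bearing blocks, 60 mm in diameter, 92 mm long along the unit's y, locked so that it does not turn. Origin: its middle, on its axis, 70 mm above the table; its top line is 100 mm above the table.
- spot (a point): Centre of the white dot (9 mm across) painted on the top line of the roller, 18 mm from its middle towards the unit's +y; 100 mm above the table.
- guard (a joint): Opening angle of the guard in rad: 0 = closed, level over the roller and covering the white dot; pi/2 = upright; 1.83 = 105 degrees; stop at 2.6. Starts nearly closed (0 to 0.25). It turns about the unit's y axis: the handle goes up and over towards the unit's +x. The stiff hinge (0.35 N m of friction, 2 to 4 N at the handle) stays wherever it is left.
- guard_handle (a point): Middle of the guard's bow handle: a round grip 12 mm in diameter, 76 mm long along the unit's y, 162 mm from the hinge axis in the plane of the sheet, with a 36 mm clear gap between grip and sheet for a finger. With the guard closed it is 115 mm above the table.
- guard_hinge (a point): Middle of the guard's hinge axis (parallel to the unit's y), 65 mm behind the roller's axis (towards the unit's +x), 115 mm above the table. The guard is a flat grey sheet 170 mm wide along y that reaches 119 mm from this axis, with a 12 mm lip bent down at its free edge.
- holder: Black bench block that holds the tester, fixed: 56 x 56 x 50 mm with a vertical bore, and a lower step (36 mm high, 40 mm long, on its -y side) with a round rubber check piece on it (top 42 mm above the table). Origin: under the centre of the bore, on the table; z up.
- tester: Pencil-shaped rubber hardness tester, 112 mm long, 0.13 kg, upright in the holder's bore, hanging on its flange; lift it 45 mm to clear the block. Origin: tip of the unpressed nose, 10 mm above the table in the holder; z up along the barrel. Going up: nose 10 mm across; end 17 mm across; flange 29 mm across at 40 to 45 mm; grip 18 mm across, 45 to 98 mm; head 21 mm across, to 112 mm.
- tester_nose (a joint): How far the tester's sprung nose is pushed in, in m: 0 = fully out, 0.008 = bottomed. The spring takes 2 N to start and 1 N more for each mm (6 N half-way at 0.004).
- tester_tip (a point): Centre of the flat tip of the tester's nose (it moves with the nose); at the origin of the tester while the nose is out.
- marker: Loose black marker pen with a blue cap, 15 x 120 x 15 mm, lying between the roller unit and the holder. To be left alone. Origin: centre of its underside.
- glue_bottle: Loose small red bottle with a black nozzle, 24 x 38 x 90 mm, standing behind the holder. To be left alone. Origin: centre of its underside.
- spare_roller: Loose green spare roller, 42 mm in diameter, 22 mm high, standing behind the holder. To be left alone. Origin: centre of its underside.
Not all that is in view belongs to the job. Leave any green look-alike of the holder alone.

How it is judged:
On the way, in this order (a step that is already met when the one before it is completed fails the run):
1. the guard stands just past upright (95 to 115 degrees open) by itself, let go, the tester still in its holder (value of joint guard between 1.65 and 2.01 rad and contact force between each of the arm, the fingers and unit below 0.2 N and distance of tester from where it was at the start of the episode below 0.02 m), for 0.2 s.
2. the tester is lifted clear of its holder, the guard still standing (z of tester in the frame of holder above 0.05 m and contact force between tester and holder below 0.1 N and contact force between the fingers and tester above 2 N and value of joint guard between 1.65 and 2.01 rad), for 0.1 s.
At the end, for the whole second after the job is handed in: The guard stands 95 to 115 degrees open by itself, touched by nothing of the robot; the fingers hold the tester upright within 5.7 degrees, still, with the tip of its nose within 6 mm of the centre of the white dot and on the roller with 2 to 14 N, the nose pushed in by 1.5 to 6.8 mm of its 8 mm (value of joint guard between 1.65 and 2.01 rad and horizontal distance between tester_tip and spot below 0.006 m and angle between tester's own z axis and vertical below 0.1 rad and value of joint tester_nose between 0.0015 and 0.0068 m and contact force between tester and roller between 2 and 14 N and contact force between the fingers and tester above 2 N and contact force between tester and holder below 0.1 N and contact force between each of the fingers, the arm and unit below 0.2 N and linear speed of tester below 0.01 m/s); the arm keeps its last pose, push and grip.
It fails at once if the tester is pressed on the roller harder than 25 N (contact force between tester and roller above 25 N).
It fails at once if the marker pen, the bottle or the spare roller is moved by more than 30 mm (distance of any of marker, glue_bottle, spare_roller from where it was at the start of the episode above 0.03 m).
It also fails if it takes over 59 s, if anything falls off the work surface, if the arm or the gripper's body presses on something with over 40 N, if the wrist force passes 120 N, or if a joint passes its speed limit or range.

## Robot

A 6-joint arm with a two-finger parallel gripper is mounted at the origin on a cart in front of the work surface, level with it; the furniture and walls round the work are solid. World frame = base frame: x ahead of the robot, y to its left, z up, the work surface at z = 0. Lengths are in m, angles in rad, forces in N, time in s.
With the tool pointing down it reaches from about 0.375 to 0.9 m from the base axis. Payload 3.1 kg.
Tool frame: the origin (TCP) lies on the centre line of the jaws, within the pads' length; the fingertips stand 11 mm ahead of it and the grasp point (between the pads) lies 8 mm behind it; x points along the fingers, y is the direction in which the jaws open and shut, and the axes are right-handed (so a half turn about x gives the same grasp; the last joint's range is limited). The gripper opens to 87 mm and grips with 3 to 60 N. Pads are 19 mm wide; open, the fingers measure 117 mm over their backs; the gripper's body (75 mm by 190 mm) begins 51 mm behind the grasp point.
Start: joints at [-1.438, 0.527, 1.433, -0, 1.181, -0.178], TCP at [0.191, -0.595, 0.234] pointing down, gripper open.
Joint ranges: [-3.08, 3.08], [-0.75, 2.2], [0.22, 2.44], [-1.43, 4.57], [0, 2.65], [-2.85, 2.85]. Speed limits (rad/s): [2.79, 2.79, 3.14, 3.14, 3.14, 3.14].

## Interface

Orientations are given as a unit quaternion [x, y, z, w].
In Python, from rig import robot, camera, camera_info gives the robot as it stands.
- The arm moves only by the shell command python3 -m inch 'ROWS' [FORCE]. ROWS is JSON, a list that holds one entry, the list of rows, each a list of 5 numbers: the shift along the tool's x, y, z in cm, then the turn about the tool's x in rad, then the opening, from 0 (shut) to 1 (fully open). A call has 1 to 8 rows; each row shifts and turns the pose as measured when the row begins, along the tool's axes as they then stand; what a row does not reach is not made up. A row lasts 1/12 s, in which the tool goes at most 41.7 mm and 7.16 degrees, less where a joint would pass 70% of its speed; a pose out of reach is approached as far as the arm can. A call with a gripper value outside its range is refused whole. The fingers move at their own pace and stop on an object; FORCE is the grip in N (left out, the last holds). Time passes only in rows, so rows that do not move let the fingers close. It gives the time, the measured TCP pose, the force and the opening at its end, in the units of the state.
- robot.get_obs(): the state, without advancing time (a new reading comes with each control period).
- camera(name): name is "scene" or "side" or "wrist"; returns the picture (480x640x3 uint8, red, green, blue); there is no depth.
- camera_info(name): a dict with "camera_matrix" (3x3 intrinsics, pixels), "rvec" (rotation vector, rad) and "tvec" (3), from world to camera coordinates, as OpenCV has them. Camera axes: x right, y down, z forward; pixel columns grow to the right and rows downward; lengths in m; the calibration is good to about 2 mm. A picture is of the moment at which its call begins: read the wrist's pose just before it. camera_info takes no time and is no camera call; for the wrist camera it gives the pose at the moment of the call.
- robot.hand_in(): hands the job in, once; it reports no verdict.
The state is a dict: "time": time; "q": joint angles; "joint_velocities": joint speeds; "joint_torque": joint torques, N m; "position": TCP position; "tool_rot": TCP orientation; "ft_force": force on the tool from outside, world axes, zero at the start; "moment": the same for the moment, N m; "grip_width": finger opening in m.
Only numpy, scipy, OpenCV 4.12 (cv2) and the standard library are available. Lean on these libraries where they do the work, as an engineer would, in place of code of your own. Each camera call takes 0.05 s, during which the arm holds its last target. There are 200 camera calls.

## Working session

There is one attempt and no reset: what is moved stays moved. The work goes in short steps, Python scripts to look and compute and a shell command to move; the robot and the scene stay as the last step left them, time stands still between calls to the robot, and variables do not carry over. Pictures are saved under pics/ and viewed, about 8 in all and at most 12, crops included, and the job is handed in when it is done.

```bash
ls; mkdir -p pics; python3 - <<'E'
from rig import robot,camera,camera_info
import cv2,numpy as np
o=robot.get_obs();print({k:np.round(v,3).tolist() for k,v in o.items()})
a=[]
for n in("scene","side"):
    im=camera(n);cv2.imwrite(f"pics/{n}0.png",im[:,:,::-1]);i=camera_info(n);print(n,i)
    R=cv2.Rodrigues(np.array(i["rvec"]))[0];print("C",-R.T@np.array(i["tvec"]).ravel())
im=camera("wrist");cv2.imwrite("pics/wrist0.png",im[:,:,::-1])
E
```

```text
pics
{'time': 0.0, 'q': [-1.439, 0.528, 1.434, -0.0, 1.181, -0.179], 'joint_velocities': [0.001, -0.0, -0.0, 0.0, -0.001, -0.0], 'joint_torque': [-0.0, -44.004, -17.659, 0.063, 0.058, -0.0], 'position': [0.191, -0.594, 0.233], 'tool_rot': [0.699, 0.11, -0.699, 0.109], 'ft_force': [-0.994, 0.716, -0.574], 'moment': [0.011, 0.021, 0.02], 'grip_width': 0.087}
scene {'camera_matrix': array([[602.34647166,   0.        , 310.28161302],
       [  0.        , 602.34647166, 241.50697008],
       [  0.        ,   0.        ,   1.        ]]), 'rvec': array([ 1.98993618, -0.55881294,  0.35883905]), 'tvec': array([-0.61644983,  0.09095875,  0.95238877])}
C [ 0.09317183 -1.00479093  0.52634822]
side {'camera_matrix': array([[438.42669323,   0.        , 322.83170384],
       [  0.        , 438.42669323, 239.57722531],
       [  0.        ,   0.        ,   1.        ]]), 'rvec': array([ 2.21497417, -0.45342572,  0.18431304]), 'tvec': array([-0.61513909,  0.06173832,  0.93931704])}
C [ 0.31775905 -0.87774379  0.62699221]
```

View pics/scene0.png

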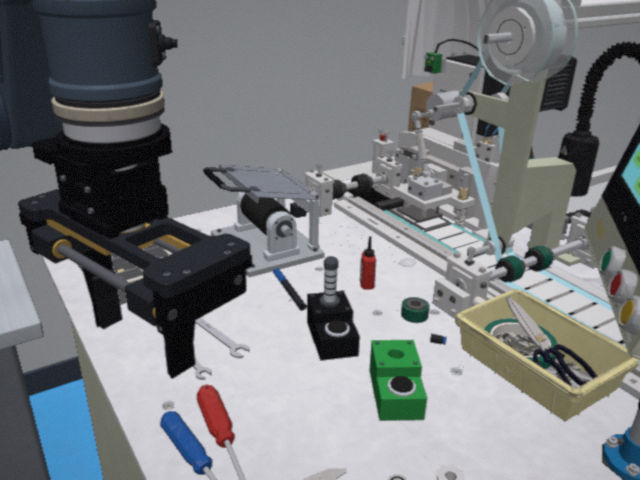

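View pics/side0.png

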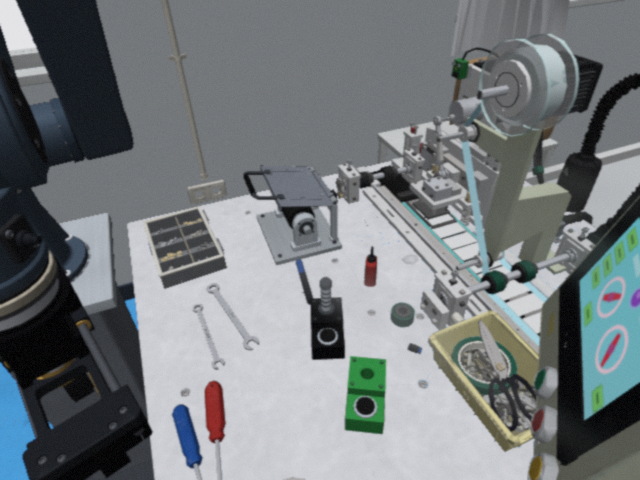

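Scene (640x480): the unit with its slightly open guard is at about (265,215) and the black holder with the tester at (332,310). The green look-alike is at (398,380), the marker at (290,288), the bottle at (368,268) and the spare roller at (416,310). The side view shows the same layout, with the holder at (326,320) and the unit at (298,215). Candidates for the holder are black (332,310) and green (398,380). I choose black, since it's the one with the tester in it. Next is a close crop of the unit and holder in both views.

```bash
cat > h.py <<'E'
import cv2,numpy as np
from rig import robot,camera,camera_info
def cam(n):
    i=camera_info(n);R=cv2.Rodrigues(np.array(i["rvec"]))[0];t=np.array(i["tvec"]).ravel()
    return np.array(i["camera_matrix"]),R,t
def ray(n,p,c=None):
    K,R,t=c or cam(n);d=R.T@np.linalg.inv(K)@np.array([p[0],p[1],1.]);return -R.T@t,d/np.linalg.norm(d)
def plane(n,p,z,c=None):
    C,d=ray(n,p,c);return C+d*(z-C[2])/d[2]
def tri(a,b):  # a,b=(C,d)
    A=np.zeros((3,3));v=np.zeros(3)
    for C,d in(a,b):
        P=np.eye(3)-np.outer(d,d);A+=P;v+=P@C
    X=np.linalg.solve(A,v);return X,[np.linalg.norm((np.eye(3)-np.outer(d,d))@(X-C)) for C,d in(a,b)]
def proj(n,X,c=None):
    K,R,t=c or cam(n);p=K@(R@np.array(X)+t);return p[:2]/p[2]
E
python3 - <<'E'
import cv2,numpy as np
s=cv2.imread("pics/scene0.png");d=cv2.imread("pics/side0.png")
f=lambda im,x,y,w,h:cv2.resize(im[y:y+h,x:x+w],(w*3,h*3),interpolation=cv2.INTER_CUBIC)
A=np.vstack([f(s,195,155,133,100),f(s,270,250,133,100)])
B=np.vstack([f(d,235,155,133,100),f(d,270,265,133,100)])
cv2.imwrite("pics/crop1.png",np.hstack([A,B]))
E
```

```text
(no output)
```

View pics/crop1.png

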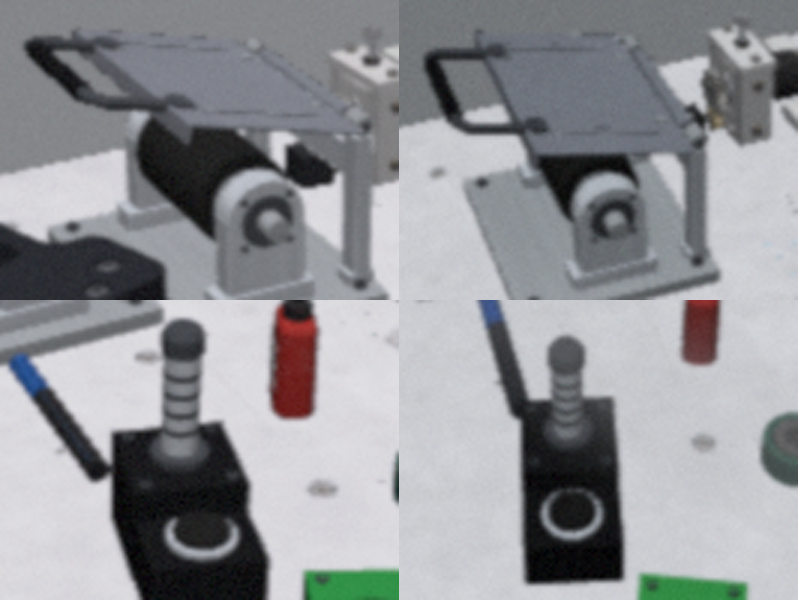

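```bash
python3 - <<'E'
from h import *
S=lambda x,y,r=0:((x)/3+(195 if r==0 else 270),(y-300*r)/3+(155 if r==0 else 250))
D=lambda x,y,r=0:((x-399)/3+(235 if r==0 else 270),(y-300*r)/3+(155 if r==0 else 265))
for n,a,b in[("handle far",S(38,47),D(433,58)),("handle near",S(84,97),D(460,124)),("hinge near",S(360,125),D(697,143)),("shaft near",S(276,228),D(616,222)),
 ("head top",S(184,333,1),D(567,350,1)),("flange",S(179,452,1),D(567,430,1))]:
    print(n,*[np.round(q,4) for q in tri(ray("scene",a),ray("side",b))])
for n,c,p,z in[("plate R near side",'side',D(718,275),.012),("plate L far side",'side',D(467,182),.012),("plate R near sc",'scene',S(385,292),.012),("holder TL side",'side',D(522,402,1),.05),("holder TR side",'side',D(612,398,1),.05),("holder TL sc",'scene',S(113,432,1),.05),("holder TR sc",'scene',S(222,424,1),.05),
 ("check sc",'scene',S(202,533,1),.042),("check side",'side',D(571,513,1),.042)]:print(n,np.round(plane(c,p,z),4))
for p in[(.5,0,.1)]:print(proj('scene',p),proj('side',p))
E
```

```text
handle far [ 0.4674 -0.0699  0.1521] [0.0017 0.0017]
handle near [ 0.4622 -0.1495  0.1482] [0.0008 0.0008]
hinge near [ 0.6157 -0.19    0.1142] [0.0001 0.0001]
shaft near [ 0.5539 -0.1953  0.0669] [0.0024 0.0024]
head top [ 0.5095 -0.3997  0.1175] [0.0006 0.0006]
flange [ 0.5087 -0.3993  0.0522] [0.0011 0.0011]
plate R near side [ 0.6212 -0.214   0.012 ]
plate L far side [ 0.486  -0.0275  0.012 ]
plate R near sc [ 0.6223 -0.2107  0.012 ]
holder TL side [ 0.493  -0.3652  0.05  ]
holder TR side [ 0.5434 -0.3838  0.05  ]
holder TL sc [ 0.4929 -0.3663  0.05  ]
holder TR sc [ 0.5433 -0.3875  0.05  ]
check sc [ 0.4895 -0.4497  0.042 ]
check side [ 0.49   -0.4469  0.042 ]
[209.99195802 181.5444966 ] [255.78701177 177.16413697]
```

```bash
cat >> h.py <<'E'
from scipy.spatial.transform import Rotation
def go(target,ydir):
    "print shifts (cm) in tool axes to the target TCP, turn about x so tool y lies along +-ydir (deg, world)"
    o=robot.get_obs();R=Rotation.from_quat(o["tool_rot"]).as_matrix();p=np.array(o["position"])
    d=R.T@(np.array(target)-p)*100
    e=np.radians(ydir);v=R.T@np.array([np.cos(e),np.sin(e),0]);t=np.arctan2(v[2],v[1])
    ts=[t,(t+np.pi)if t<0 else t-np.pi]
    print("t",round(o["time"],2),"pos",np.round(p,4),"tilt",np.round(R[:,0],3),"y",np.round(R[:,1],3),"z",np.round(R[:,2],3),"q",np.round(o["q"],2),"\nshift",np.round(d,2),"turn",np.round(ts,3),"F",np.round(o["ft_force"],1),"w",round(o["grip_width"],4))
E
python3 - <<'E'
from h import *
go((.465,-.11,.25),-3)
E
```

```text
t 0.15 pos [ 0.1911 -0.5945  0.2328] tilt [-0.     0.002 -1.   ] y [ 0.306 -0.952 -0.002] z [-0.952 -0.306 -0.   ] q [-1.44  0.53  1.43 -0.    1.18 -0.18] 
shift [ -1.65 -37.76 -40.9 ] turn [-1.208  1.934] F [-0.2 -0.4  0.1] w 0.0873
```

```bash
python3 -m inch '[[[-0.3,-2.6,-2.8,0,0.39],[-0.3,-2.6,-2.8,0,0.39],[-0.3,-2.6,-2.8,0,0.39],[0,-2.6,-2.8,0,0.39],[0,-2.6,-2.8,0,0.39],[0,-2.6,-2.8,0,0.39],[0,-2.6,-2.8,0,0.39],[0,-2.6,-2.8,0,0.39]]]' 20
python3 -c "from h import *;go((.465,-.11,.25),-3)"
python3 -m inch '[[[0,0,0,-0.12,0.39],[0,0,0,-0.12,0.39],[0,0,0,-0.12,0.39],[0,0,0,-0.12,0.39],[0,0,0,-0.12,0.39],[0,0,0,-0.12,0.39],[0,0,0,-0.12,0.39],[0,0,0,-0.12,0.39]]]'
python3 -c "from h import *;go((.465,-.11,.25),-3)"
```

```text
time: 0.82
position: [0.3419, -0.3264, 0.2383]
tool_rot: [-0.699, -0.103, 0.7, -0.105]
ft_force: [1.1, -0.2, -0.8]
grip_width: 0.0416
t 0.82 pos [ 0.3419 -0.3264  0.2383] tilt [-0.001 -0.003 -1.   ] y [ 0.292 -0.956  0.002] z [-0.956 -0.292  0.002] q [-1.    0.32  1.8  -0.    1.03  0.28] 
shift [ -1.24 -17.1  -18.08] turn [-1.222  1.919] F [ 1.1 -0.2 -0.8] w 0.0416
time: 1.48
position: [0.3445, -0.3125, 0.2371]
tool_rot: [0.564, 0.43, -0.563, 0.424]
ft_force: [-0.3, 0.7, 0.3]
grip_width: 0.0338
t 1.48 pos [ 0.3445 -0.3125  0.2371] tilt [-0.004  0.007 -1.   ] y [ 0.963 -0.27  -0.006] z [-0.27  -0.963 -0.005] q [-0.98  0.31  1.81  0.    1.03 -0.7 ] 
shift [ -1.2    6.13 -22.76] turn [-0.221  2.921] F [-0.3  0.7  0.3] w 0.0338
```

```bash
python3 -m inch '[[[-0.3,0.9,-3.6,0,0.39],[-0.3,0.9,-3.6,0,0.39],[-0.3,0.9,-3.6,0,0.39],[-0.3,0.9,-3.6,0,0.39],[-0.3,0.9,-3.6,0,0.39],[0,0.9,-3.4,0,0.39],[0,0,0,-0.11,0.39],[0,0,0,-0.1,0.39]]]'
python3 - <<'E'
from h import *
robot.get_obs()
go((.465,-.11,.25),-3)
c=cam("wrist");im=camera("wrist");cv2.imwrite("pics/wrist1.png",im[:,:,::-1]);np.savez("w1.npz",K=c[0],R=c[1],t=c[2])
E
```

```text
time: 2.15
position: [0.4586, -0.115, 0.2525]
tool_rot: [0.515, 0.487, -0.514, 0.483]
ft_force: [0.2, -0.6, -0.3]
grip_width: 0.034
t 2.15 pos [ 0.4586 -0.115   0.2525] tilt [-0.002  0.005 -1.   ] y [ 0.998 -0.058 -0.003] z [-0.058 -0.998 -0.005] q [-0.48  0.3   1.78  0.    1.07 -0.43] 
shift [ 0.25  0.61 -0.53] turn [-0.006  3.136] F [ 0.2 -0.6 -0.3] w 0.034
```

View pics/wrist1.png

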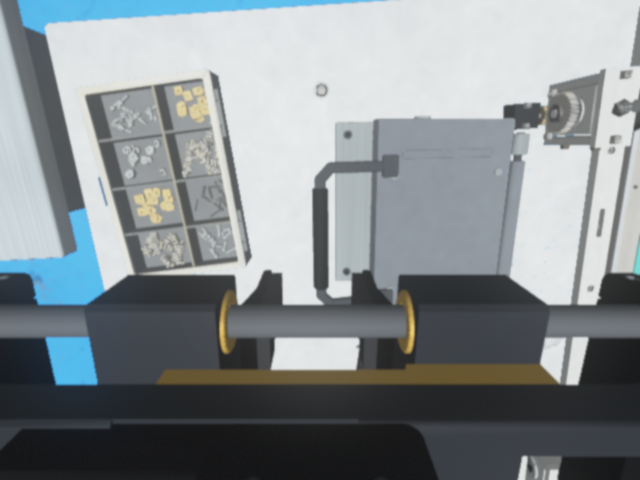

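Wrist view: the grip runs from (320,188) to (320,290), and the sheet's far-left corner is at (374,120). The fingers sit at about (268,290) and (363,290), straddling the grip's column.

```bash
python3 - <<'E'
from h import *
d=np.load("w1.npz");c=(d["K"],d["R"],d["t"])
for n,p,z in[("grip far",(320,188),.15),("grip near",(320,290),.15),("grip mid",(320,239),.15),("plate far-left",(336,122),.012),("plate bolt far",(348,134),.012),("plate bolt near",(346,271),.012),("hinge bar far",(521,140),.115),("hinge bar near",(513,270),.115)]:print(n,np.round(plane(0,p,z,c),4))
S=(207.7,170.7);
X=plane(0,(320,239),.15,c);print(-c[1].T@c[2], proj("scene",X),proj("side",X),proj("scene",X+[0,0,-.01]))
E
```

```text
grip far [ 0.4629 -0.0758  0.15  ]
grip near [ 0.4584 -0.1545  0.15  ]
grip mid [ 0.4607 -0.1136  0.15  ]
plate far-left [ 0.4835 -0.0243  0.012 ]
plate bolt far [ 0.4957 -0.0373  0.012 ]
plate bolt near [ 0.4878 -0.1919  0.012 ]
hinge bar far [ 0.6229 -0.0517  0.115 ]
hinge bar near [ 0.6256 -0.1605  0.115 ]
[ 0.46304995 -0.04442857  0.40430942] [213.63341598 179.8134524 ] [249.41852273 186.57062975] [213.98739386 185.33048673]
```

```bash
python3 -m inch '[[[2.5,0.3,0,0,0.39],[2.5,0,0,0,0.39],[2.5,0,0,0,0.39],[2,0,0,0,0.39],[1,0,0,0,0.39],[0,0,0,0,0.39]]]'
python3 -c "from h import *;go((.461,-.114,.141),-3)"
```

```text
time: 2.7
position: [0.4635, -0.1158, 0.1452]
tool_rot: [0.518, 0.483, -0.515, 0.483]
ft_force: [-0.6, 0.3, -0.5]
grip_width: 0.0338
t 2.7 pos [ 0.4635 -0.1158  0.1452] tilt [ 0.004  0.002 -1.   ] y [ 0.998 -0.067  0.004] z [-0.067 -0.998 -0.003] q [-0.48  0.47  1.88  0.01  0.78 -0.42] 
shift [ 0.41 -0.27 -0.16] turn [-0.015  3.127] F [-0.6  0.3 -0.5] w 0.0338
```

```bash
python3 -m inch '[[[0.4,-0.25,0,0,0.35],[0,0,0,0,0.1],[0,0,0,0,0.1],[0,0,0,0,0.1],[0,0,0,0,0.1],[0,0,0,0,0.1]]]' 25
python3 - <<'E'
from h import *
go((.461,-.114,.141),-3)
p=robot.get_obs()["position"]
H=np.array([.6235,.115]) # hinge x,z guess
a0=np.arctan2(p[2]+.008-.115,.6235-p[0]);print("angle",a0,"r",np.hypot(p[2]+.008-.115,.6235-p[0]))
pr=None
for a in np.append(np.arange(a0,1.83,.15),1.84):
    q=np.array([H[0]-.162*np.cos(a),.115+.162*np.sin(a)])
    if pr is not None: print(round(a,2),"dx %.2f dz %.2f cm"%tuple((q-pr)*100), "tcp",np.round([q[0],q[1]-.008],3))
    pr=q
E
```

```text
time: 3.2
position: [0.4612, -0.1171, 0.1427]
tool_rot: [0.52, 0.48, -0.516, 0.483]
ft_force: [-1.0, 0.6, -2.9]
grip_width: 0.0104
t 3.2 pos [ 0.4612 -0.1171  0.1427] tilt [ 0.006  0.001 -1.   ] y [ 0.997 -0.073  0.006] z [-0.073 -0.997 -0.001] q [-0.49  0.48  1.89  0.01  0.77 -0.42] 
shift [ 0.17 -0.04 -0.31] turn [-0.02   3.121] F [-1.   0.6 -2.9] w 0.0104
angle 0.21676868092596766 r 0.16618976780460532
0.37 dx 0.70 dz 2.33 cm tcp [0.472 0.165]
0.52 dx 1.04 dz 2.19 cm tcp [0.483 0.187]
0.67 dx 1.35 dz 2.01 cm tcp [0.496 0.207]
0.82 dx 1.64 dz 1.79 cm tcp [0.513 0.225]
0.97 dx 1.89 dz 1.52 cm tcp [0.531 0.24 ]
1.12 dx 2.10 dz 1.23 cm tcp [0.552 0.253]
1.27 dx 2.26 dz 0.90 cm tcp [0.575 0.262]
1.42 dx 2.36 dz 0.55 cm tcp [0.599 0.267]
1.57 dx 2.42 dz 0.19 cm tcp [0.623 0.269]
1.72 dx 2.42 dz -0.17 cm tcp [0.647 0.267]
1.84 dx 1.95 dz -0.41 cm tcp [0.667 0.263]
```

```bash
python3 -m inch '[[[0,0,0,0,0.1],[-2.3,0.6,0,0,0.1],[-2.2,1.0,0,0,0.1],[-2.1,1.3,0,0,0.1]]]'
python3 -c "from h import *;go((.496,-.114,.207),-3)"
```

```text
time: 3.53
position: [0.4947, -0.1188, 0.2075]
tool_rot: [0.524, 0.477, -0.514, 0.484]
ft_force: [19.8, 1.4, -23.2]
grip_width: 0.0108
t 3.53 pos [ 0.4947 -0.1188  0.2075] tilt [ 0.017  0.003 -1.   ] y [ 0.997 -0.077  0.017] z [-0.076 -0.997 -0.005] q [-0.46  0.4   1.76  0.01  0.97 -0.39] 
shift [ 0.06  0.09 -0.49] turn [-0.024  3.117] F [ 19.8   1.4 -23.2] w 0.0108
```

```bash
python3 -m inch '[[[0,0,0,0,0.1],[0,0,0,0,0.1]]]'
python3 -m inch '[[[-1.6,1.6,0,0,0.1],[-1.4,1.8,0,0,0.1],[-1.1,2.0,0,0,0.1]]]'
```

```text
time: 3.7
position: [0.4993, -0.119, 0.2117]
tool_rot: [0.525, 0.475, -0.511, 0.487]
ft_force: [-0.9, -1.1, -5.2]
grip_width: 0.0106
time: 3.95
position: [0.5471, -0.1212, 0.2481]
tool_rot: [0.523, 0.479, -0.514, 0.483]
ft_force: [0.2, -1.5, -9.3]
grip_width: 0.0106
```

```bash
python3 -m inch '[[[-1.0,2.2,0,0,0.1],[-0.7,2.3,0,0,0.1],[-0.3,2.3,0,0,0.1]]]'
python3 -c "from h import *;go((.662,-.125,.263),-3)"
```

```text
time: 4.2
position: [0.608, -0.1242, 0.2642]
tool_rot: [0.519, 0.486, -0.518, 0.476]
ft_force: [-3.0, 0.5, -0.8]
grip_width: 0.0107
t 4.2 pos [ 0.608  -0.1242  0.2642] tilt [-0.009  0.011 -1.   ] y [ 0.997 -0.074 -0.01 ] z [-0.074 -0.997 -0.011] q [-0.38  0.49  1.4   0.01  1.26 -0.31] 
shift [ 0.06  5.4  -0.32] turn [-0.022  3.12 ] F [-3.   0.5 -0.8] w 0.0107
```

```bash
python3 -m inch '[[[-0.1,2.2,0,0,0.1],[0.1,2.1,0,0,0.1],[0.4,1.3,0,0,0.1],[0,0,0,0,0.1]]]'
python3 - <<'E'
from h import *
go((.662,-.125,.263),-3)
a,b=camera("scene"),camera("side")
f=lambda im,x,y:cv2.resize(im[y:y+150,x:x+133],(399,450),interpolation=cv2.INTER_CUBIC)
cv2.imwrite("pics/g1.png",np.hstack([f(a,200,110),f(b,250,110)])[:,:,::-1])
E
```

```text
time: 4.53
position: [0.6635, -0.1266, 0.2559]
tool_rot: [-0.516, -0.491, 0.519, -0.472]
ft_force: [2.5, -0.6, 0.5]
grip_width: 0.0103
t 4.53 pos [ 0.6635 -0.1266  0.2559] tilt [-0.021  0.016 -1.   ] y [ 0.997 -0.072 -0.022] z [-0.073 -0.997 -0.014] q [-0.36  0.59  1.25  0.01  1.33 -0.29] 
shift [-0.7  -0.18 -0.16] turn [-0.02   3.121] F [ 2.5 -0.6  0.5] w 0.0103
```

View pics/g1.png

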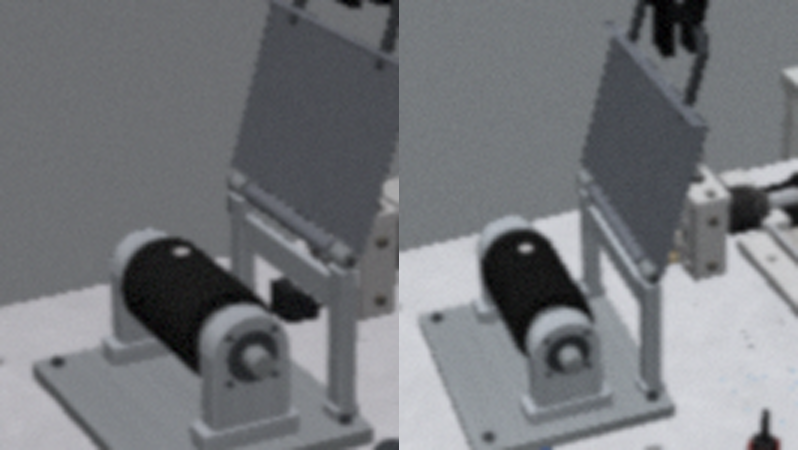

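The guard leans back past upright and the white dot is uncovered, at scene (260.7,193.7) and side (292.3,192.3).

```bash
python3 - <<'E'
from h import *
T=lambda a,b:tri(ray("scene",a),ray("side",b))
hn,hf=T((314,196),(333,200)),T((279,170.7),(312.7,170))
tn,tf=T((332.3,129.3),(351.3,152.7)),T((290.7,111.7),(322.7,121.7))
for x in(hn,hf,tn,tf,T((260.7,193.7),(292.3,192.3))):print(np.round(x[0],4),np.round(x[1],4))
for h,t in((hn,tn),(hf,tf)):
    v=t[0]-h[0];print("angle",np.degrees(np.arctan2(v[2],-(v[0]*.9985-v[1]*.053))),np.linalg.norm(v))
print("dot",plane("scene",(260.7,193.7),.1),plane("side",(292.3,192.3),.1))
E
```

```text
[ 0.619  -0.1789  0.1118] [0.0016 0.0016]
[ 0.6238 -0.0474  0.114 ] [0.0002 0.0002]
[ 0.6418 -0.2044  0.2324] [0.004 0.004]
[ 0.654  -0.0408  0.2235] [0.0004 0.0004]
[ 0.5569 -0.096   0.0989] [0.0012 0.0012]
angle 101.30651286332282 0.1253611290174617
angle 105.2616286529447 0.1137088710782636
dot [ 0.55560432 -0.10062851  0.1       ] [ 0.55602405 -0.09600001  0.1       ]
```

```bash
python3 -m inch '[[[0,0,0,0,0.3],[0,0,0,0,0.45],[0,0,0,0,0.45],[0,0,0,0,0.45],[-1.5,0,0,0,0.45],[-3,0,0,0,0.45],[-3,0,0,0,0.45],[-3,0,0,0,0.45]]]'
python3 -c "from h import *;go((.509,-.3995,.25),90)"
```

```text
time: 5.3
position: [0.6532, -0.1272, 0.3526]
tool_rot: [-0.51, -0.5, 0.527, -0.461]
ft_force: [0.1, -0.4, -0.6]
grip_width: 0.0383
t 5.3 pos [ 0.6532 -0.1272  0.3526] tilt [-0.055  0.025 -0.998] y [ 0.995 -0.076 -0.056] z [-0.078 -0.997 -0.02 ] q [-0.36  0.52  1.12  0.    1.57 -0.28] 
shift [ 10.36 -11.69  28.47] turn [-1.647  1.494] F [ 0.1 -0.4 -0.6] w 0.0383
```

```bash
python3 -m inch '[[[0,-1.4,3.4,0,0.45],[0,-1.4,3.4,0,0.45],[0,-1.4,3.4,0,0.45],[0,-1.4,3.4,0,0.45],[0,-1.4,3.4,0,0.45],[0,-1.4,3.4,0,0.45],[0,-1.4,3.4,0,0.45],[0,-1.4,3.4,0,0.45]]]'
python3 -m inch '[[[0,0,0,0.12,0.45],[0,0,0,0.12,0.45],[0,0,0,0.12,0.45],[0,0,0,0.12,0.45],[0,0,0,0.12,0.45],[0,0,0,0.12,0.45],[0,0,0,0.12,0.45],[0,0,0,0.12,0.45]]]'
python3 -c "from h import *;go((.509,-.3995,.25),90)"
```

```text
time: 5.97
position: [0.5186, -0.3919, 0.3638]
tool_rot: [-0.51, -0.499, 0.521, -0.468]
ft_force: [0.7, 0.2, -0.2]
grip_width: 0.0394
time: 6.63
position: [0.505, -0.4016, 0.3615]
tool_rot: [-0.669, -0.189, 0.7, -0.164]
ft_force: [0.2, 0.1, -0.2]
grip_width: 0.0391
t 6.63 pos [ 0.505  -0.4016  0.3615] tilt [-0.052  0.024 -0.998] y [ 0.482 -0.875 -0.046] z [-0.874 -0.484  0.034] q [-0.83  0.48  1.16 -0.02  1.55  0.23] 
shift [11.12  0.52 -0.84] turn [-2.636  0.505] F [ 0.2  0.1 -0.2] w 0.0391
```

```bash
python3 -m inch '[[[0,0,0,0.12,0.45],[0,0,0,0.12,0.45],[0,0,0,0.12,0.45],[0,0,0,0.12,0.45],[0,0,0,0.04,0.45],[2.5,0,0,0,0.45],[2.5,0,0,0,0.45],[2.5,0,0,0,0.45]]]'
python3 -c "from h import *;go((.509,-.3995,.25),90)"
```

```text
time: 7.3
position: [0.4974, -0.4005, 0.2913]
tool_rot: [-0.689, 0.01, 0.724, 0.021]
ft_force: [0.1, -0.1, 0.6]
grip_width: 0.0393
t 7.3 pos [ 0.4974 -0.4005  0.2913] tilt [-0.049  0.016 -0.999] y [-0.045 -0.999 -0.014] z [-0.998  0.044  0.049] q [-0.84  0.51  1.29 -0.03  1.38  0.78] 
shift [ 4.07 -0.09 -1.35] turn [ 3.098 -0.044] F [ 0.1 -0.1  0.6] w 0.0393
```

```bash
python3 -m inch '[[[2.5,0,-1.0,0,0.6],[2.5,0,-0.6,0,0.6],[2.5,0,-0.3,0,0.6],[2.5,0,-0.1,0,0.6],[2,0,0,0,0.6],[0,0,0,0,0.6]]]'
python3 - <<'E'
from h import *
go((.509,-.3995,.077),90)
a,b=camera("scene"),camera("side")
f=lambda im,x,y:cv2.resize(im[y:y+200,x:x+133],(399,600),interpolation=cv2.INTER_CUBIC)
cv2.imwrite("pics/t1.png",np.hstack([f(a,270,160),f(b,262,160)])[:,:,::-1])
E
```

```text
time: 7.8
position: [0.5046, -0.3949, 0.161]
tool_rot: [-0.685, 0.008, 0.728, 0.025]
ft_force: [-0.5, 0.5, -0.7]
grip_width: 0.0522
t 7.8 pos [ 0.5046 -0.3949  0.161 ] tilt [-0.059  0.025 -0.998] y [-0.048 -0.999 -0.022] z [-0.997  0.047  0.061] q [-0.83  0.66  1.41 -0.03  1.14  0.81] 
shift [ 8.34  0.62 -0.96] turn [ 3.095 -0.047] F [-0.5  0.5 -0.7] w 0.0522
```

View pics/t1.png

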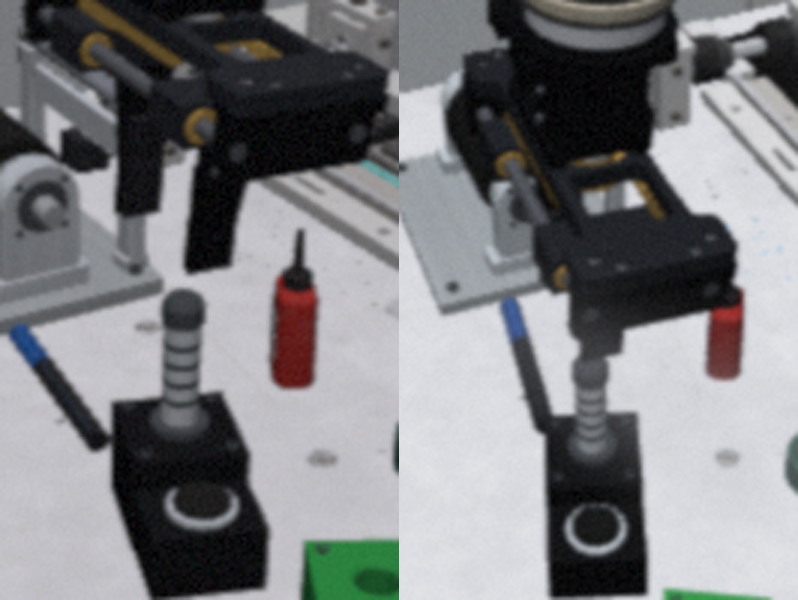

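```bash
python3 -m inch '[[[0,0.6,-0.9,0,0.6],[2.5,0,0,0,0.6],[2.5,0,0,0,0.6],[2.0,0,0,0,0.6],[1.2,0,0,0,0.6],[0,0,0,0,0.6]]]'
python3 -c "from h import *;go((.509,-.3995,.077),90)"
```

```text
time: 8.4
position: [0.5184, -0.4108, 0.0952]
tool_rot: [-0.694, 0.018, 0.719, 0.017]
ft_force: [-0.5, 0.9, 0.1]
grip_width: 0.0522
t 8.4 pos [ 0.5184 -0.4108  0.0952] tilt [-0.035 -0.001 -0.999] y [-0.049 -0.999  0.003] z [-0.998  0.049  0.035] q [-0.83  0.75  1.42 -0.03  1.    0.81] 
shift [ 1.85 -1.09  0.93] turn [ 3.093 -0.049] F [-0.5  0.9  0.1] w 0.0522
```

```bash
python3 -m inch '[[[0.2,-0.8,0.6,0,0.6],[0.6,-0.2,0.2,0,0.6],[0.6,0,0,0,0.6],[0.4,0,0,0,0.6],[0,0,0,0,0.6]]]'
python3 -c "from h import *;go((.509,-.3995,.077),90)"
```

```text
time: 8.82
position: [0.5139, -0.4048, 0.0837]
tool_rot: [-0.698, 0.022, 0.716, 0.013]
ft_force: [-0.2, -0.0, -0.3]
grip_width: 0.0524
t 8.82 pos [ 0.5139 -0.4048  0.0837] tilt [-0.026 -0.011 -1.   ] y [-0.049 -0.999  0.013] z [-0.998  0.049  0.026] q [-0.83  0.75  1.46 -0.03  0.94  0.81] 
shift [ 0.68 -0.51  0.5 ] turn [ 3.092 -0.049] F [-0.2 -0.  -0.3] w 0.0524
```

```bash
python3 -m inch '[[[0.3,-0.45,0.5,0,0.6],[0.2,-0.1,0.1,0,0.6],[0,0,0,0,0.6]]]'
python3 -c "from h import *;go((.509,-.3995,.077),90)"
python3 -m inch '[[[0,0,0,0,0.1],[0,0,0,0,0.1],[0,0,0,0,0.1],[0,0,0,0,0.1],[0,0,0,0,0.1],[0,0,0,0,0.1]]]' 35
python3 -c "from h import *;go((.509,-.3995,.077),90)"
```

```text
time: 9.07
position: [0.5086, -0.3999, 0.0794]
tool_rot: [-0.698, 0.022, 0.715, 0.012]
ft_force: [0.2, -0.7, -0.0]
grip_width: 0.0522
t 9.07 pos [ 0.5086 -0.3999  0.0794] tilt [-0.024 -0.014 -1.   ] y [-0.049 -0.999  0.015] z [-0.998  0.049  0.023] q [-0.83  0.75  1.48 -0.03  0.92  0.81] 
shift [ 0.24 -0.05 -0.04] turn [ 3.092 -0.05 ] F [ 0.2 -0.7 -0. ] w 0.0522
time: 9.57
position: [0.5089, -0.4003, 0.0797]
tool_rot: [-0.699, 0.023, 0.715, 0.012]
ft_force: [-0.4, -0.2, -0.2]
grip_width: 0.0198
t 9.57 pos [ 0.5089 -0.4003  0.0797] tilt [-0.024 -0.014 -1.   ] y [-0.049 -0.999  0.015] z [-0.999  0.05   0.023] q [-0.83  0.75  1.48 -0.03  0.92  0.81] 
shift [ 0.27 -0.08 -0.01] turn [ 3.092 -0.05 ] F [-0.4 -0.2 -0.2] w 0.0198
```

```bash
python3 -m inch '[[[0,0,0,0,0.1],[0,0,0,0,0.1],[-0.8,0.01,0.02,0,0.1],[-1.2,0.02,0.03,0,0.1],[-1.2,0.02,0.03,0,0.1],[-1.2,0.02,0.03,0,0.1]]]'
python3 -c "from h import *;go((.509,-.3995,.25),90)"
```

```text
time: 10.07
position: [0.5071, -0.3985, 0.1236]
tool_rot: [-0.697, 0.021, 0.717, 0.014]
ft_force: [-0.6, 0.4, -1.7]
grip_width: 0.0196
t 10.07 pos [ 0.5071 -0.3985  0.1236] tilt [-0.029 -0.009 -1.   ] y [-0.049 -0.999  0.01 ] z [-0.998  0.049  0.028] q [-0.83  0.69  1.46 -0.03  1.01  0.81] 
shift [-12.63   0.21   0.16] turn [ 3.092 -0.05 ] F [-0.6  0.4 -1.7] w 0.0196
```

```bash
python3 -m inch '[[[-1.5,0,0,0,0.1],[-2,0,0,0,0.1],[-2,0,0,0,0.1],[-2,0,0,0,0.1],[-2,0,0,0,0.1],[-1.5,0,0,0,0.1],[0,0,0,0,0.1]]]'
python3 -c "from h import *;go((.556,-.098,.23),87)"
```

```text
time: 10.65
position: [0.5111, -0.3979, 0.2512]
tool_rot: [-0.7, 0.023, 0.714, 0.011]
ft_force: [1.0, 0.4, 0.1]
grip_width: 0.0192
t 10.65 pos [ 0.5111 -0.3979  0.2512] tilt [-0.021 -0.016 -1.   ] y [-0.049 -0.999  0.017] z [-0.999  0.049  0.02 ] q [-0.82  0.54  1.35 -0.03  1.25  0.81] 
shift [  1.53 -30.2   -3.04] turn [-3.139e+00  3.000e-03] F [1.  0.4 0.1] w 0.0192
```

```bash
python3 -m inch '[[[0,-1.5,-0.1,0,0.1],[0,-3,-0.3,0,0.1],[0,-3.5,-0.4,0,0.1],[0,-3.5,-0.4,0,0.1],[0,-3.5,-0.4,0,0.1],[0,-3.5,-0.4,0,0.1],[0,-3.5,-0.4,0,0.1],[0,-3,-0.3,0,0.1]]]'
python3 -m inch '[[[0,-2,-0.1,0,0.1],[0,-1,-0.1,0,0.1],[0,0,0,0,0.1]]]'
python3 -c "from h import *;go((.556,-.098,.23),87)"
```

```text
time: 11.32
position: [0.5468, -0.14, 0.2434]
tool_rot: [-0.698, 0.028, 0.715, 0.016]
ft_force: [0.8, -0.2, -0.4]
grip_width: 0.0193
time: 11.57
position: [0.5466, -0.098, 0.2403]
tool_rot: [-0.695, 0.022, 0.718, 0.015]
ft_force: [-0.2, -0.5, -1.1]
grip_width: 0.0194
t 11.57 pos [ 0.5466 -0.098   0.2403] tilt [-0.033 -0.009 -0.999] y [-0.053 -0.999  0.011] z [-0.998  0.053  0.032] q [-0.37  0.44  1.58 -0.02  1.15  1.27] 
shift [ 1.   -0.06 -0.97] turn [ 3.141e+00 -1.000e-03] F [-0.2 -0.5 -1.1] w 0.0194
```

```bash
python3 -m inch '[[[0.5,0,-0.8,0,0.1],[1.2,0,-0.15,0,0.1],[1.2,0,-0.05,0,0.1],[1.2,0,-0.05,0,0.1],[0.8,0,0,0,0.1],[0,0,0,0,0.1]]]'
python3 - <<'E'
from h import *
go((.556,-.098,.19),87)
a,b=camera("scene"),camera("side")
f=lambda im,x,y:cv2.resize(im[y:y+120,x:x+80],(400,600),interpolation=cv2.INTER_CUBIC)
cv2.imwrite("pics/p1.png",np.hstack([f(a,225,120),f(b,255,120)])[:,:,::-1])
E
```

```text
time: 12.07
position: [0.5581, -0.105, 0.1873]
tool_rot: [-0.696, 0.025, 0.717, 0.016]
ft_force: [-0.6, 0.9, -1.6]
grip_width: 0.0191
t 12.07 pos [ 0.5581 -0.105   0.1873] tilt [-0.03  -0.013 -0.999] y [-0.057 -0.998  0.014] z [-0.998  0.058  0.029] q [-0.37  0.52  1.6  -0.03  1.04  1.27] 
shift [-0.28 -0.68  0.26] turn [ 3.136 -0.005] F [-0.6  0.9 -1.6] w 0.0191
```

View pics/p1.png

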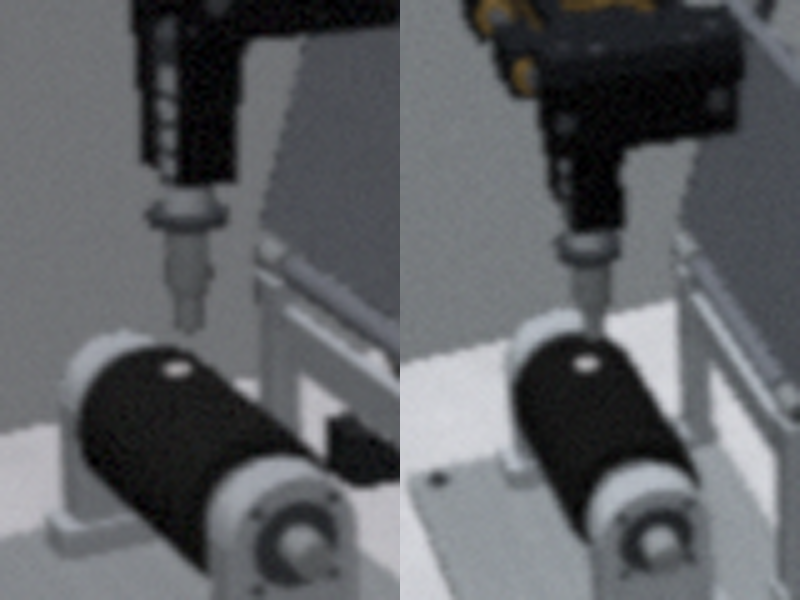

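```bash
python3 - <<'E'
from h import *
T=lambda a,b:tri(ray("scene",a),ray("side",b))
t=T((262.6,185.7),(294,187));d=T((260.4,193.8),(292.2,192.6));print(t,d,d[0]-t[0])
print(plane("scene",(260.4,193.8),.1),plane("side",(292.2,192.6),.1))
for z in(.115,.1175,.12):print(z,plane("scene",(262.6,185.7),z),plane("side",(294,187),z))
o=T((225+165/5,120+0/5),(255+0,120)) if 0 else None
E
```

```text
(array([ 0.55982119, -0.10013896,  0.11482346]), [np.float64(0.0003500881619408449), np.float64(0.00035008816194086347)]) (array([ 0.55623679, -0.09662867,  0.09882898]), [np.float64(0.0009163546573709692), np.float64(0.00091635465737087)]) [-0.0035844   0.00351029 -0.01599448]
[ 0.55491643 -0.10077091  0.1       ] [ 0.55542201 -0.09704672  0.1       ]
0.115 [ 0.55959132 -0.10117568  0.115     ] [ 0.55963176 -0.09989729  0.115     ]
0.1175 [ 0.55675662 -0.10666747  0.1175    ] [ 0.55845073 -0.10369542  0.1175    ]
0.12 [ 0.55392192 -0.11215926  0.12      ] [ 0.55726969 -0.10749356  0.12      ]
```

```bash
python3 -m inch '[[[0,-0.5,0.3,0,0.1],[0,0,0,0,0.1],[0,0,0,0,0.1]]]'
python3 -c "from h import *;go((.555,-.100,.1657),87)"
```

```text
time: 12.42
position: [0.5571, -0.101, 0.1901]
tool_rot: [-0.698, 0.026, 0.715, 0.015]
ft_force: [0.0, -0.5, -0.7]
grip_width: 0.0191
t 12.42 pos [ 0.5571 -0.101   0.1901] tilt [-0.025 -0.015 -1.   ] y [-0.059 -0.998  0.016] z [-0.998  0.059  0.024] q [-0.36  0.51  1.61 -0.03  1.04  1.28] 
shift [ 2.45 -0.13  0.16] turn [ 3.135 -0.007] F [ 0.  -0.5 -0.7] w 0.0191
```

```bash
python3 -m inch '[[[0.5,-0.1,0.2,0,0.1],[0.4,0,0,0,0.1],[0.4,0,0,0,0.1],[0.2,0,0,0,0.1],[0,0,0,0,0.1],[0,0,0,0,0.1]]]'
python3 -c "from h import *;go((.555,-.100,.1657),87)"
```

```text
time: 12.92
position: [0.5551, -0.0997, 0.1752]
tool_rot: [-0.699, 0.026, 0.714, 0.015]
ft_force: [0.5, -0.2, -1.3]
grip_width: 0.0196
t 12.92 pos [ 0.5551 -0.0997  0.1752] tilt [-0.022 -0.016 -1.   ] y [-0.058 -0.998  0.017] z [-0.998  0.058  0.021] q [-0.36  0.53  1.63 -0.03  1.    1.28] 
shift [ 0.95  0.02 -0.01] turn [ 3.136 -0.006] F [ 0.5 -0.2 -1.3] w 0.0196
```

Right on target, with about 5 mm to contact. Check before pressing.

```bash
python3 -m inch '[[[0.3,0,0,0,0.1],[0.2,0,0,0,0.1],[0.2,0,0,0,0.1],[0,0,0,0,0.1],[0,0,0,0,0.1]]]'
python3 - <<'E'
from h import *
go((.555,-.100,.1657),87)
a,b=camera("scene"),camera("side")
f=lambda im,x,y:cv2.resize(im[y:y+120,x:x+80],(400,600),interpolation=cv2.INTER_CUBIC)
cv2.imwrite("pics/p2.png",np.hstack([f(a,225,120),f(b,255,120)])[:,:,::-1])
E
```

```text
time: 13.33
position: [0.5561, -0.1002, 0.1685]
tool_rot: [-0.7, 0.027, 0.713, 0.014]
ft_force: [0.5, 0.2, 2.8]
grip_width: 0.0195
t 13.33 pos [ 0.5561 -0.1002  0.1685] tilt [-0.02  -0.017 -1.   ] y [-0.058 -0.998  0.018] z [-0.998  0.058  0.019] q [-0.36  0.54  1.64 -0.03  0.98  1.28] 
shift [ 0.29 -0.02  0.11] turn [ 3.136 -0.006] F [0.5 0.2 2.8] w 0.0195
```

View pics/p2.png

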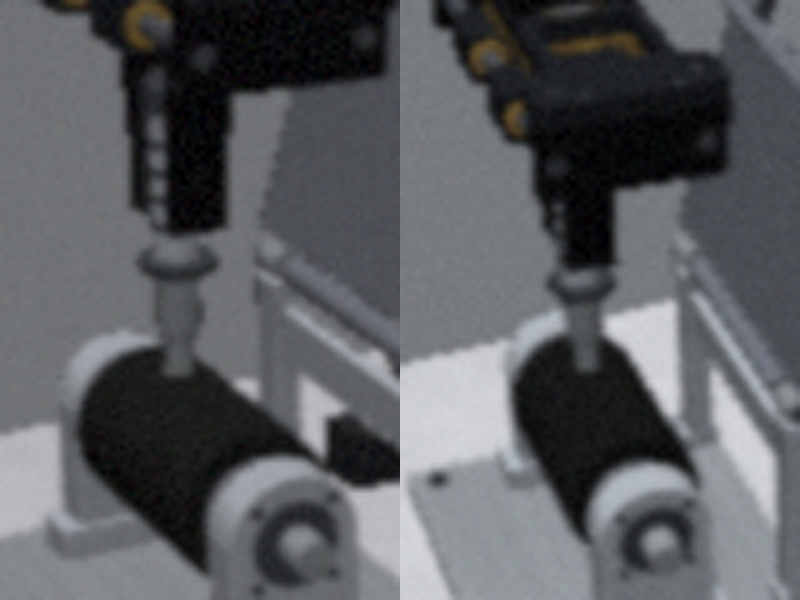

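```bash
python3 -m inch '[[[0.2,0,0.05,0,0.1],[0.1,0,0,0,0.1],[0,0,0,0,0.1],[0,0,0,0,0.1]]]'
python3 -c "from h import *;go((.555,-.100,.1657),87);print(robot.get_obs()['joint_velocities'])"
```

```text
time: 13.77
position: [0.5566, -0.1004, 0.167]
tool_rot: [-0.701, 0.027, 0.712, 0.014]
ft_force: [0.1, 0.4, 2.8]
grip_width: 0.0189
t 13.77 pos [ 0.5566 -0.1004  0.167 ] tilt [-0.016 -0.017 -1.   ] y [-0.058 -0.998  0.018] z [-0.998  0.058  0.015] q [-0.36  0.54  1.64 -0.03  0.97  1.28] 
shift [ 0.13 -0.03  0.16] turn [ 3.136 -0.006] F [0.1 0.4 2.8] w 0.0189
[ 5.99674461e-04 -2.10790462e-03 -3.02214810e-03  1.72378565e-03
 -1.70627670e-03  2.64682784e-05]
```

```bash
python3 -m inch '[[[0.2,0,0.1,0,0.1],[0.15,0,0.1,0,0.1],[0.05,0,0,0,0.1],[0,0,0,0,0.1],[0,0,0,0,0.1]]]'
python3 - <<'E'
from h import *
go((.555,-.100,.1657),87);f=[]
for k in range(4):
    im=camera("side" if k%2 else "scene");o=robot.get_obs();f.append([*o["ft_force"],*np.array(o["position"])*100])
    if k<2:cv2.imwrite(f"pics/f{k}.png",im[:,:,::-1])
print(np.round(f,2),np.mean(f,0))
f=lambda n,x,y:cv2.resize(cv2.imread(n)[y:y+150,x:x+100],(400,600),interpolation=cv2.INTER_CUBIC)
cv2.imwrite("pics/p3.png",np.hstack([f("pics/f0.png",225,100),f("pics/f1.png",255,100)]))
E
```

```text
time: 14.18
position: [0.5559, -0.1005, 0.1647]
tool_rot: [-0.703, 0.027, 0.711, 0.014]
ft_force: [-0.3, 1.6, 6.1]
grip_width: 0.0192
t 14.18 pos [ 0.5559 -0.1005  0.1647] tilt [-0.011 -0.019 -1.   ] y [-0.058 -0.998  0.019] z [-0.998  0.059  0.01 ] q [-0.37  0.54  1.65 -0.03  0.96  1.28] 
shift [-0.1  -0.05  0.1 ] turn [ 3.135 -0.006] F [-0.3  1.6  6.1] w 0.0192
[[ 4.800e-01  9.500e-01  5.060e+00  5.560e+01 -1.005e+01  1.647e+01]
 [ 2.000e-02  1.320e+00  5.470e+00  5.560e+01 -1.006e+01  1.647e+01]
 [ 3.800e-01  2.700e-01  5.730e+00  5.559e+01 -1.005e+01  1.647e+01]
 [ 4.600e-01  3.200e-01  5.300e+00  5.559e+01 -1.005e+01  1.647e+01]] [  0.33612306   0.71559191   5.39044118  55.59575087 -10.05437765
  16.4697309 ]
```

View pics/p3.png

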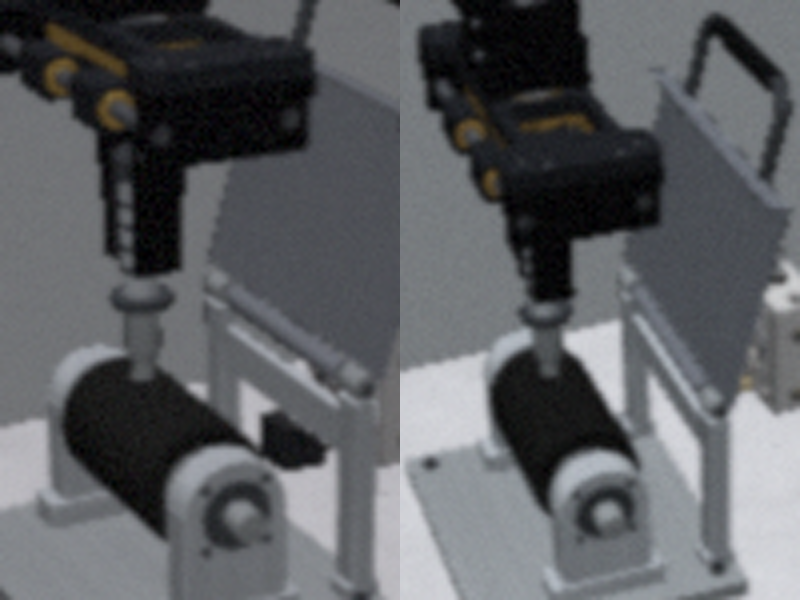

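```bash
python3 -c "
from h import *
robot.hand_in();go((.555,-.100,.1657),87)"
```

```text
the job is handed in; nothing more can be done
the job is handed in; nothing more can be done
```

I handed the job in at about 14.4 s with the gripper still holding the tester pressed on the white dot. No verdict is reported.

- **Guard:** I gripped the bow handle and swung the guard over to about 101–105° open (one reading from each end of the sheet), then let go. The last pictures show it still standing with the gripper clear of it.
- **Tester:** I took it from the black holder and moved it over the roller. In the last picture the nose fully covers the dot. I estimate it is within about 3 mm of the dot's centre, though the two cameras placed the dot about 4 mm apart.
- **Press:** The wrist reads 5.4 N upward. Adding about 1.3 N for the tester's weight gives roughly 6.7 N on the roller. That means the nose is pushed in about 4.7 mm, which agrees with about 5 mm worked out from the tool height. These are estimates, since the nose travel could not be read directly.
- **Upright:** The tool's tilt changed by about 0.015 rad after I gripped the tester, well under the 0.1 rad limit. Earlier in the run it had drifted to about 0.06 rad.
- **Grip and position:** The grip width reads 19 mm and the position held steady over the last readings.
- **Disagreements:** Pulling on the guard briefly put about 30 N on the wrist, which I relaxed straight away. I also overshot sideways by about 1 cm when first reaching for the tester, and corrected it without touching anything.
- **Not checked:** I did not measure the marker, bottle and spare roller again at the end. The arm never came near them.

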